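# Set the end stop and load a flat bar in the drill jig

### The arm

A 6-joint arm with a two-finger parallel gripper is mounted at the origin on the work surface. World frame = base frame: x ahead of the robot, y to its left, z up, the work surface at z = 0. Lengths are in m, angles in rad, forces in N, time in s.
With the tool pointing down it reaches from about 0.375 to 0.925 m from the base axis. Payload 5.7 kg.
Tool frame: the origin (TCP) lies midway between the tips of the shut fingers; the grasp point (between the pads) lies 19 mm behind it; z points along the fingers, x is the direction in which the jaws open and shut, and the axes are right-handed (so a half turn about z gives the same grasp; the last joint's range is limited). The gripper opens to 88 mm and grips with 3 to 60 N. Pads are 20 mm wide; open, the fingers measure 115 mm over their backs; the gripper's body (75 mm by 178 mm) begins 61 mm behind the grasp point.
Start: joints at [-1.368, 0.359, 1.51, -0, 1.272, -0.115], TCP at [0.187, -0.57, 0.223] pointing down, gripper open.
Joint ranges: [-2.97, 2.97], [-1.01, 2.36], [0.21, 2.38], [-0.96, 4.11], [0.2, 2.71], [-2.98, 2.98]. Speed limits (rad/s): [2.39, 2.39, 3.14, 3.14, 3.14, 3.14].

### API

Orientations are given as a unit quaternion [x, y, z, w].
In Python, from bench import move_ptp, servo_line, goto_joints, move_gripper, sleep, inverse_kinematics, capture, PlanningError, close_job, spot_in, silhouettes, current_clock, current_joint_pos, current_qvel, current_joint_torque, current_position, current_orientation, current_force, current_torque, current_finger_gap gives the robot as it stands. Calls block until the motion is done:
- move_ptp(position, orientation): joint-space move of the TCP to a pose.
- servo_line(position, orientation=None, rate=0.15, contact_N=None): straight line of the TCP; orientation=None keeps the orientation; rate is the mean speed in m/s. With contact_N (N) it stops when the force on the tool has changed by that much, and returns True; else False.
- goto_joints(angles): joint-space move.
- move_gripper(opening): finger opening in m; the grip force is fixed at half the most; returns when the fingers have stopped.
- sleep(seconds).
- inverse_kinematics(position, orientation): joint angles nearest the present ones, or None.
- capture(name): name is "scene" or "top" or "wrist"; returns a dict with "image" (420x560x3 uint8, blue, green, red), "range_z" (420x560 float32, m along the optical axis (not along the pixel's ray), 0 where there is no reading), "intrinsics" (3x3 intrinsics, pixels), "R" (3x3) and "t" (3): a world point X has camera coordinates R X + t. Camera axes: x right, y down, z forward; pixel columns grow to the right and rows downward; lengths in m; the calibration is good to about 2 mm. A picture is of the moment at which its call begins.
A pose or a line that the arm cannot do raises PlanningError and nothing moves.
- close_job(): hands the job in, once; it reports no verdict.
Trained networks look in the newest picture that a camera, given by its name, has taken for a name from the list of things; names that differ only in an ending like _2 or _b are one class to them, and where a whole thing is asked for, a point or a joint stands for the part that bears it (a point fixed in the world has none). Each returns a list of dicts, best first, with "conf" (0 to 1); they miss things now and then, are a little off and sometimes report something else, mostly with a low value. They report only what shows in the picture. A call takes as long as a camera call. They do not tell look-alikes from the thing itself.
- spot_in(camera, query): "xy" ([column, row] in pixels, amid what is visible of it).
- silhouettes(camera, query): "region" (420x560 bool, what is visible of it) and "xy" ([column, row] in pixels, amid what is visible of it).
Readings, each from a call of its own:
- current_clock(): time.
- current_joint_pos(): joint angles.
- current_qvel(): joint speeds.
- current_joint_torque(): joint torques, N m.
- current_position(): TCP position.
- current_orientation(): TCP orientation.
- current_force(): force on the tool from outside, world axes, zero at the start.
- current_torque(): the same for the moment, N m.
- current_finger_gap(): finger opening in m.
Only numpy, scipy, OpenCV 4.12 (cv2) and the standard library are available. Lean on these libraries where they do the work, as an engineer would, in place of code of your own. Each camera call takes 0.05 s, during which the arm holds its last target. There are 200 camera calls.

### The job

Set up the drill jig: first turn the black knob until the end stop's pointer stands on the white line of the index tab. Then feed the narrow aluminium flat bar lengthwise under the drill bridge, from the open infeed end, until its leading end butts firmly against the end stop, and leave it lying there, touching the stop, without having pushed the stop off the mark. Leave the loose offcuts and hand tools lying around the jig where they are.

Things in the scene. Friction and masses are not known exactly. Their poses are not given: they have to be found in the camera images.
- bar: the flat bar to load: plain aluminium, 30 mm wide (its x), 200 mm long (its y), 12 mm thick (its z), both ends alike; 0.19 kg; origin at its centre. It lies flat on the bench beyond the jig. (The plate offcut beside it is wider and shorter.)
- jig: drill jig fixed to the bench: dark steel bed plate 90 mm wide (x) and 540 mm long (y from -300 to +240 mm), its top 12 mm above the bench; origin on the bench under the feed line, which is its y axis (the bar is fed towards -y). A scale rail 10 mm wide (x = 33 to 43, y = -196 to -120 mm) stands 20 mm above the bed
- infeed (a point): centre, on the bed, of the open mouth of the flared guides (jig y = 102 mm): two plates 16 mm high, 55 mm apart here, closing to 34 mm at the bridge. Behind it (+y) the bed is open to y = 240 mm: room to lay the bar down
- bridge_in (a point): centre, on the bed, of the bridge's entry (jig y = 70 mm). The drill bridge is a steel tunnel 80 mm long along y, channel 34 mm wide between two cheeks, roof underside 16 mm and roof top 30 mm above the bed; two drill bushings on the roof rise 7 mm more; 74 mm wide outside. Fingers do not fit inside, so the bar must be regrasped beyond it
- bridge_out (a point): centre, on the bed, of the bridge's exit (jig y = -10 mm); from here to the end stop the bed is open, free of guides
- stop: the end stop: steel block 30 mm wide, 30 mm long (y), 26 mm high, sliding on the bed along the feed line; origin on the bed at the foot of its face. At the start its face is at jig y = -145 mm; the knob drives it towards +y (up to 42 mm). Only the drag of its drive holds it: a push of about 14 N moves it off its setting
- stop_face (a point): centre of the face of the stop that the bar's end must butt against, 6 mm above the bed (the height of the lying bar's centre); the face looks to the jig's +y; axes parallel to the jig's
- stop_pointer (a point): tip of the end stop's pointer, a thin bar 3 mm wide that reaches out sideways (+x) from the stop to the scale rail, 24 mm behind the stop's face
- mark_line (a point): the mark: a white line 3 mm wide, along x, on a black index tab (18 x 16 x 4 mm) on top of the scale rail; this point is at the end of the line next to the pointer; axes parallel to the jig's. The pointer is on the mark when both have the same y in the jig's frame. It lies 12 to 28 mm from the pointer at the start, towards the bridge.
- dial (a joint): angle of the knob, rad, 0 to 3; it starts at 0 and grows clockwise seen from above; each rad moves the stop 14 mm towards the bridge
- dial_grip (a point): point on the vertical axis of the black knob at the height to grip it; knob's upright grip bar is 48 mm long and lies along the jig's x at joint value 0 (it turns with the knob); it stands on a grey base at the -y end of the jig
- wide_bar: bystander: aluminium plate offcut 55 x 150 x 12 mm lying flat; origin under its centre
- angle_piece: bystander: aluminium angle 120 mm long, 50 mm wide, 50 mm high; origin under its centre
- screwdriver: bystander: screwdriver with a black handle, lying
- wrench: bystander: steel wrench, lying
Not all that is in view belongs to the job. Leave any purple look-alike of the bar alone.

How it is judged:
By the outcome, as a careful person would: the job done as asked, in the order asked, and still so for the second after the job is handed in, with the robot touching nothing.
It also fails if it takes over 72 s, if anything falls off the work surface, if the arm or the gripper's body presses on something with over 40 N, if the wrist force passes 120 N, or if a joint passes its speed limit or range.

## Working session

There is one attempt and no reset: what is moved stays moved. The work goes in short steps, each a Python script; the robot and the scene stay as the last script left them, time stands still between calls to the robot, and variables do not carry over. Pictures are saved under pics/ and viewed, about 8 in all and at most 12, crops included, and the job is handed in when it is done.

```bash
mkdir -p pics; ls
cat > h.py <<'E'
import numpy as np, cv2
from bench import *
def px2w(c,uv,z=None):
    """pixel -> world; by depth, or by intersecting the plane z"""
    u,v=uv; K,R,t=c["intrinsics"],c["R"],c["t"]
    ray=np.linalg.solve(K,[u,v,1.0]); o=-R.T@t; d=R.T@ray
    s=c["range_z"][int(round(v)),int(round(u))] if z is None else (z-o[2])/d[2]
    return o+s*d
def cloud(c,mask):
    v,u=np.nonzero(mask&(c["range_z"]>0)); d=c["range_z"][v,u]
    P=np.linalg.solve(c["intrinsics"],np.stack([u,v,np.ones_like(u)]).astype(float))*d
    return ((P.T-c["t"])@c["R"])
def w2px(c,X):
    p=c["intrinsics"]@(c["R"]@np.asarray(X,float)+c["t"]); return p[:2]/p[2]
def down(yaw):
    """tool down, jaw axis (tool x) at world angle yaw"""
    return [np.cos(yaw/2),np.sin(yaw/2),0,0]
E
python3 - <<'E'
from h import *
print(current_clock(),current_orientation())
for n in ["top","scene"]:
    c=capture(n); cv2.imwrite(f"pics/{n}0.png",c["image"])
    print(n, -c["R"].T@c["t"], c["intrinsics"][0,0])
    for q in ["bar","jig","stop","stop_pointer","mark_line","dial","dial_grip","infeed","bridge_in","bridge_out","wide_bar","angle_piece","screwdriver","wrench"]:
        for r in spot_in(n,q)[:3]:
            print(n,q,round(r["conf"],2),np.round(r["xy"],1),np.round(px2w(c,r["xy"]),3))
E
```

```text
pics
0.0 [ 8.10084610e-01 -5.86312281e-01 -6.75152328e-04 -6.14619188e-04]
top [ 0.40232277 -0.00852404  1.20154712] 468.75771547118603
top bar 0.92 [354.9 294.7] [ 0.258 -0.221  0.012]
top bar 0.65 [273.7 213.7] [ 0.467 -0.022  0.013]
top bar 0.55 [232.7 144.2] [0.65  0.079 0.008]
top jig 0.84 [275.  211.9] [ 0.472 -0.025  0.014]
top jig 0.63 [394.3 136.6] [ 0.659 -0.339  0.009]
top jig 0.16 [121.3 159.4] [0.613 0.359 0.027]
top stop 0.49 [327.9 212.5] [ 0.466 -0.157  0.037]
top stop 0.48 [275.8 214.2] [ 0.466 -0.027  0.009]
top stop_pointer 0.5 [327.9 211.3] [ 0.469 -0.157  0.037]
top mark_line 0.53 [321.  192.8] [ 0.516 -0.142  0.035]
top dial 0.62 [364.2 214.4] [ 0.458 -0.244  0.053]
top dial 0.61 [276.7 213.3] [ 0.468 -0.03   0.012]
top dial_grip 0.67 [361.  212.9] [ 0.463 -0.241  0.027]
top infeed 0.97 [274.9 211.8] [ 0.472 -0.025  0.014]
top bridge_in 0.97 [275.2 212.2] [ 0.471 -0.026  0.014]
top bridge_in 0.52 [327.6 212.7] [ 0.465 -0.156  0.037]
top bridge_out 0.66 [118.1 157.1] [0.62  0.368 0.024]
top bridge_out 0.6 [273.  211.4] [ 0.473 -0.02   0.011]
top wide_bar 0.81 [33
[... 655 characters left out ...]
253.8 195.3] [ 0.476 -0.144  0.041]
scene mark_line 0.49 [151.1 214.8] [ 0.674 -0.322  0.029]
scene mark_line 0.45 [245.8 203.7] [ 0.509 -0.144  0.038]
scene dial 0.54 [303.7 229.2] [0.494 0.027 0.04 ]
scene dial 0.5 [226.9 181.4] [ 0.474 -0.238  0.036]
scene infeed 0.6 [305.6 229.2] [0.492 0.032 0.042]
scene bridge_in 0.77 [305.3 232.3] [0.498 0.035 0.038]
scene bridge_out 0.91 [306.3 228.9] [0.491 0.033 0.042]
scene wide_bar 0.56 [186.3 244.6] [ 0.684 -0.192  0.013]
scene wide_bar 0.53 [149.  213.5] [ 0.676 -0.328  0.032]
scene angle_piece 0.7 [149.8 213.9] [ 0.677 -0.323  0.035]
scene screwdriver 0.66 [402.1 350.6] [0.632 0.368 0.027]
scene wrench 0.77 [212.7 138.1] [ 0.333 -0.421  0.004]
```

View pics/top0.png

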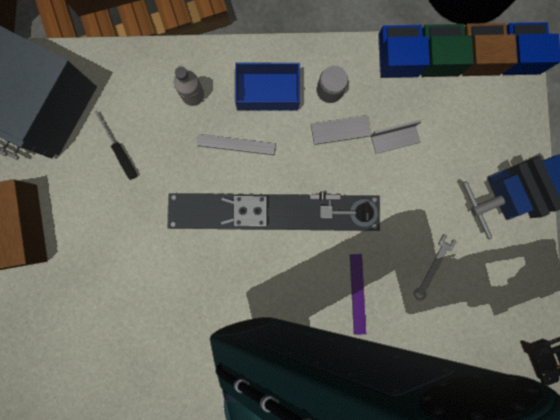

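Run:
```python
from h import *
c=capture("top")
im=c["image"]
crop=cv2.resize(im[110:320,190:400],None,fx=2.85,fy=2.85,interpolation=cv2.INTER_CUBIC)
cv2.imwrite("pics/crop1.png",crop)
for q in ["bar","wide_bar"]:
  for r in silhouettes("top",q)[:3]:
    P=cloud(c,r["region"]); rc=cv2.minAreaRect(P[:,:2].astype(np.float32))
    print(q,r["conf"],r["xy"],rc,im[r["region"]].mean(0))
for q in ["jig","stop","dial"]:
  for r in silhouettes("top",q)[:2]:
    P=cloud(c,r["region"]); print(q,r["conf"],r["xy"],cv2.minAreaRect(P[:,:2].astype(np.float32)),np.percentile(P[:,2],[2,50,98]))
```

```text
bar 0.8 [231.1, 144.5] ((0.6510815620422363, 0.07184536010026932), (0.20200906693935394, 0.03504428267478943), 81.10811614990234) [130.67047817 130.56237006 133.78690229]
bar 0.59 [355.2, 295.9] ((0.2609716057777405, -0.22951596975326538), (0.19902049005031586, 0.03529240936040878), 0.5661589503288269) [82.25831703 39.52641879 65.00684932]
wide_bar 0.86 [342.3, 128.9] ((0.6844300031661987, -0.20049163699150085), (0.06110924854874611, 0.14974172413349152), 6.992587566375732) [126.0533224  125.39294504 128.65709598]
jig 0.62 [271.1, 211.0] ((0.47467368841171265, -0.019286543130874634), (0.5441831350326538, 0.0928141325712204), 87.86425018310547) [0.00703142 0.01278236 0.04946573]
jig 0.52 [118.0, 157.5] ((0.6532379388809204, 0.38276058435440063), (0.1967477798461914, 0.029634706676006317), 29.979124069213867) [-0.00245701  0.02043072  0.02730421]
stop 0.54 [328.8, 211.3] ((0.47121474146842957, -0.180925652384758), (0.02936418354511261, 0.0912402868270874), 4.933745384216309) [0.01971981 0.03577428 0.04143921]
dial 0.84 [360.7, 214.4] ((0.4635882079601288, -0.2488999217748642), (0.042360588908195496, 0.040858399122953415), 76.99652099609375) [0.02256963 0.03386133 0.06028832]
dial 0.19 [328.1, 210.6] ((0.47389882802963257, -0.17919448018074036), (0.03482538089156151, 0.08866406977176666), 5.960083961486816) [0.01056624 0.0355063  0.04144932]
```

View crop.

The aluminium bar is at (235,144). Things that could be mistaken for it are the wide offcut (340,129), the angle (396,137) and the purple look-alike (357,293). The jig runs from (168,211) to (380,211), with the infeed at the left, the stop at (326,212) and the knob at (364,213).

View pics/crop1.png

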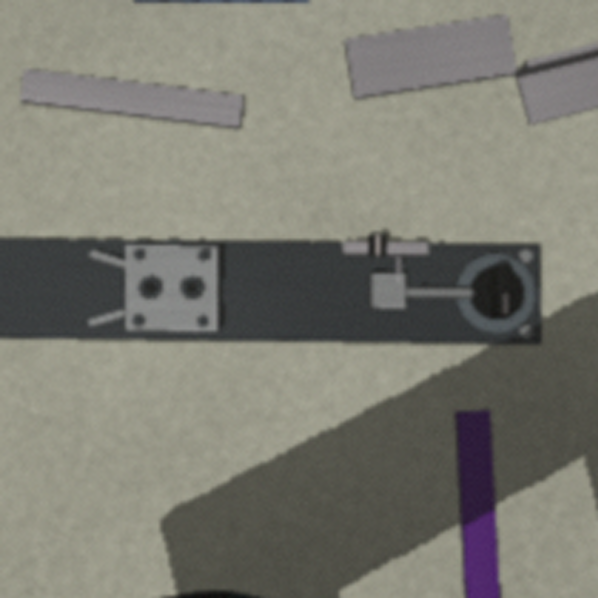

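Run:
```python
from h import *
c=capture("top"); im=c["image"]
# bed plate outline: dark pixels, intersect plane z=0.012
m=silhouettes("top","jig")
m=[r for r in m if abs(r["xy"][0]-272)<10][0]["region"]
cs=max(cv2.findContours(m.astype(np.uint8),0,1)[0],key=cv2.contourArea)[:,0]
W=np.array([px2w(c,p,0.012)[:2] for p in cs],np.float32)
print(cv2.minAreaRect(W), cv2.boxPoints(cv2.minAreaRect(W)))
# bridge roof by height z~0.042
P=cloud(c,m); k=(abs(P[:,2]-.042)<.006)&(P[:,1]>-0.05); print("roof",cv2.minAreaRect(P[k,:2].astype(np.float32)))
k=(P[:,1]<-.05)&(P[:,2]<.018); print('bed z',np.median(P[k,2]))
# white screws at the corners of the bed
for uv in [(173,198),(173,226),(374.5,198),(374.5,227)]: print(px2w(c,uv,0.012))
```

```text
((0.47611063718795776, -0.02189365029335022), (0.5429190397262573, 0.09750121086835861), 87.66271209716797) [[ 0.41632992 -0.2911392 ]
 [ 0.51375    -0.29511547]
 [ 0.53589135  0.24735188]
 [ 0.43847126  0.25132817]]
roof ((0.47546669840812683, 0.0382191464304924), (0.07725713402032852, 0.07246570289134979), 88.58415985107422)
bed z 0.012032431141592467
[0.51385825 0.23270786 0.012     ]
[0.4427574  0.23339342 0.012     ]
[ 0.50098625 -0.28049057  0.012     ]
[ 0.42703641 -0.27735113  0.012     ]
```

Crop: the narrow plain bar is at crop (130,97), so the choice is confirmed. The pointer is at crop (400,262) and the mark line at (378,243). Next is a wrist look over the stop and knob.

Run:
```python
from h import *
move_ptp([0.47,-0.19,0.26],down(np.radians(88)))
sleep(0.2)
c=capture("wrist"); cv2.imwrite("pics/w1.png",c["image"])
print(current_clock(),-c["R"].T@c["t"],c["R"][2],c["intrinsics"][0,0])
for q in ["stop","stop_pointer","mark_line","stop_face","dial_grip","dial"]:
    for r in spot_in("wrist",q)[:2]:
        print(q,round(r["conf"],2),np.round(r["xy"],1),np.round(px2w(c,r["xy"]),4))
```

```text
3.8833 [ 0.39469767 -0.18828267  0.42110984] [ 0.27365228 -0.00951756 -0.9617816 ] 315.87861867413125
stop 0.67 [378.4 173.6] [ 0.4714 -0.058   0.0106]
stop 0.57 [303.3 176.5] [ 0.4666 -0.1587  0.0378]
stop_pointer 0.94 [304.1 177.2] [ 0.4676 -0.1577  0.0372]
mark_line 0.66 [316.8 206.3] [ 0.5055 -0.1421  0.037 ]
stop_face 0.96 [303.  177.6] [ 0.468  -0.159   0.0373]
dial_grip 0.75 [231.6 176.8] [ 0.4606 -0.2441  0.0554]
dial 0.81 [231.2 173.3] [ 0.4565 -0.2443  0.0549]
```

View pics/w1.png

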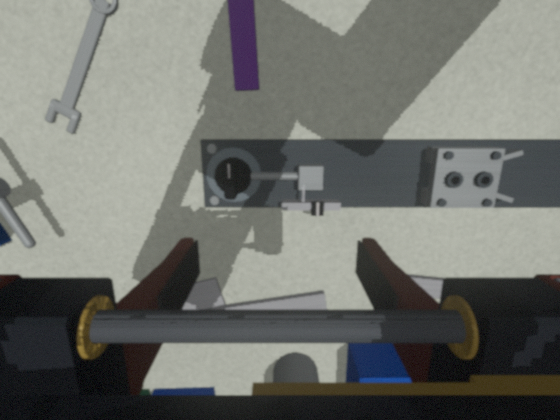

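The wrist view shows the knob at (231,176), the stop at (311,178), the pointer at (303,195) and the mark line at (318,208). I'll take a closer measurement and fit the jig axis from the bed edges.

```bash
cat >> h.py <<'E'
def edge_fit(c,seeds,z,half=8):
    """seeds: two world ends of an expected edge at height z; returns refined world points (strongest gradient across)"""
    g=cv2.GaussianBlur(cv2.cvtColor(c["image"],6).astype(np.float32),(0,0),1)
    a,b=[w2px(c,[*s[:2],z]) for s in seeds]; n=np.array([-(b-a)[1],(b-a)[0]]); n/=np.linalg.norm(n)
    s=np.arange(-half,half+.1,.25); out=[]
    for f in np.linspace(.03,.97,60):
        p=a+f*(b-a)+s[:,None]*n
        pr=cv2.remap(g,p[:,0].astype(np.float32)[None],p[:,1].astype(np.float32)[None],1)[0]
        out.append(px2w(c,p[np.argmax(abs(np.gradient(pr)))],z)[:2])
    return np.array(out)
def line(P):
    v=cv2.fitLine(P.astype(np.float32),cv2.DIST_HUBER,0,.001,.001).ravel()
    return v[2:],(v[:2] if v[1]>0 else -v[:2])
E
python3 - <<'E'
from h import *
c=capture("wrist")
O=np.array([.4733,.0077]); 
def J(x,y,yaw=np.radians(-1.6)): return O+np.array([[np.cos(yaw),-np.sin(yaw)],[np.sin(yaw),np.cos(yaw)]])@[x,y]
L=[]
for X in(-.045,.045):
    p,v=line(edge_fit(c,[J(X,-.29),J(X,.10)],.012)); L.append((p,v)); s=(-.1-p[1])/v[1]; print("edge",X,np.degrees(np.arctan2(v[1],v[0]))-90,"x at y=-.1:",p[0]+s*v[0])
p,v=line(edge_fit(c,[J(-.04,-.3),J(.04,-.3)],.012)); print("end",p,np.degrees(np.arctan2(v[1],v[0])))
move_ptp([0.51,-0.165,0.11],down(np.radians(88.4)))
sleep(0.3)
c=capture("wrist"); im=c["image"]
print(current_clock(),[np.round(w2px(c,X),1) for X in ([.468,-.158,.038],[.5055,-.142,.036],[.46,-.244,.055])])
u,v=w2px(c,[.50,-.155,.037]).astype(int)
cv2.imwrite("pics/w2.png",cv2.resize(im[max(0,v-75):v+75,max(0,u-100):u+100],None,fx=4,fy=4,interpolation=cv2.INTER_CUBIC)); print("crop origin",max(0,u-100),max(0,v-75))
np.savez("w2.npz",**c)
E
```

```text
edge -0.045 -2.1118622 x at y=-.1: 0.42468667
edge 0.045 -2.2232666 x at y=-.1: 0.5143516
end [ 0.4696138  -0.28912133] 178.12532
5.2583 [array([286.5, 161.5]), array([307.9, 208.6]), array([161.5, 156.9])]
crop origin 191 127
```

View pics/w2.png

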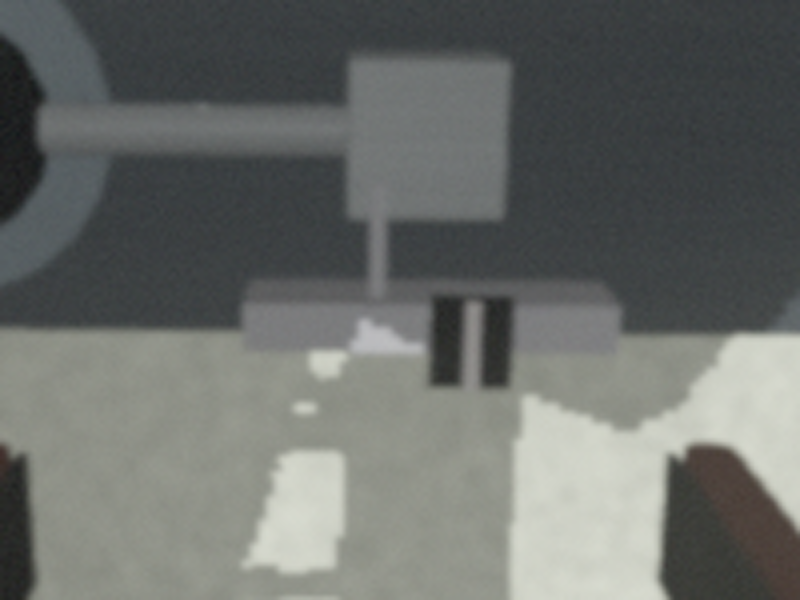

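The close view shows the pointer tip at crop (378,285) and the white line at crop (472,300–385). I'll compute their offset along jig y with sub-pixel accuracy, plus the knob's axis and height.

```bash
cat >> h.py <<'E'
YAW=np.radians(-2.1); RJ=np.array([[np.cos(YAW),-np.sin(YAW)],[np.sin(YAW),np.cos(YAW)]]); OJ=np.array([.4736,.0107])
def j2w(x,y,z=None): 
    p=OJ+RJ@[x,y]; return p if z is None else [p[0],p[1],z]
def w2j(P): return (np.atleast_2d(P)[:,:2]-OJ)@RJ
E
python3 - <<'E'
from h import *
c=dict(np.load("w2.npz")); g=cv2.cvtColor(c["image"],6).astype(float)
def peak(row,u0,w=6):
    s=g[row,u0-w:u0+w+1]; s=s-np.percentile(s,30); s[s<0.3*s.max()]=0; return u0-w+(s*np.arange(len(s))).sum()/s.sum()
for r in (186,189,192,195): 
    u=peak(r,285); zz=px2w(c,(u,r)); print("ptr",r,round(u,2),zz,w2j(zz), w2j(px2w(c,(u,r),.036)))
for r in (204,208,212,216,220):
    u=peak(r,309,4); zz=px2w(c,(u,r)); print("mark",r,round(u,2),zz,w2j(zz), w2j(px2w(c,(u,r),.036)))
capture("wrist")
for r in silhouettes("wrist","dial_grip")[:1]:
    P=cloud(c,r["region"]); print("dial",r["xy"],r["conf"],np.percentile(P[:,2],[1,25,50,75,99]))
    for z in (.04,.05,.055,.06):
        k=P[:,2]>z
        if k.sum()>8: 
            rc=cv2.minAreaRect(w2j(P[k]).astype(np.float32)); print(z,k.sum(),rc, P[k].mean(0))
cv2.imwrite("pics/w3.png",cv2.resize(c["image"][90:240,100:300],None,fx=4,fy=4,interpolation=cv2.INTER_CUBIC))
E
```

```text
ptr 186 285.05 [ 0.48678746 -0.15942527  0.03678039] [[ 0.01941262 -0.16952777]] [[ 0.01958296 -0.16950722]]
ptr 189 285.0 [ 0.48917505 -0.15951106  0.0365723 ] [[ 0.02180176 -0.16952601]] [[ 0.02193236 -0.16951095]]
ptr 192 285.0 [ 0.49150622 -0.15956402  0.03667506] [[ 0.0241333  -0.16949352]] [[ 0.0242941  -0.16947565]]
ptr 195 284.97 [ 0.49358313 -0.15965807  0.03783909] [[ 0.02621226 -0.1695114 ]] [[ 0.02666879 -0.16946261]]
mark 204 308.98 [ 0.5019488  -0.14106526  0.03536242] [[ 0.03389101 -0.15062453]] [[ 0.03371374 -0.15069206]]
mark 208 308.86 [ 0.50506379 -0.14120589  0.0358053 ] [[ 0.03700905 -0.15065092]] [[ 0.03695225 -0.15067155]]
mark 212 308.76 [ 0.50794398 -0.14140905  0.0370461 ] [[ 0.03989475 -0.1507484 ]] [[ 0.04021436 -0.15063736]]
mark 216 308.51 [ 0.51137521 -0.14155924  0.03653908] [[ 0.04332918 -0.15077276]] [[ 0.04350138 -0.15071572]]
mark 220 308.26 [ 0.51482456 -0.14171736  0.03609187] [[ 0.04678201 -0.15080438]] [[ 0.04681264 -0.15079469]]
dial [168.4, 159.3] 0.75 [0.01737194 0.02525168 0.04127122 0.05452075 0.05631455]
0.04 1643 ((0.0008504409343004227, -0.25793763995170593), (0.045221347361803055, 0.01428312249481678), 0.06780988723039627) [ 0.46406914 -0.24524363  0.05280081]
0.05 1344 ((0.0009871218353509903, -0.257963627576828), (0.04494805261492729, 0.014230813831090927), 0.06780988723039627) [ 0.46424776 -0.246238    0.05453105]
0.055 539 ((0.000861145555973053, -0.25795865058898926), (0.011881892569363117, 0.04337843880057335), 89.53715515136719) [ 0.46374737 -0.24711239  0.0555611 ]
```

View pics/w3.png

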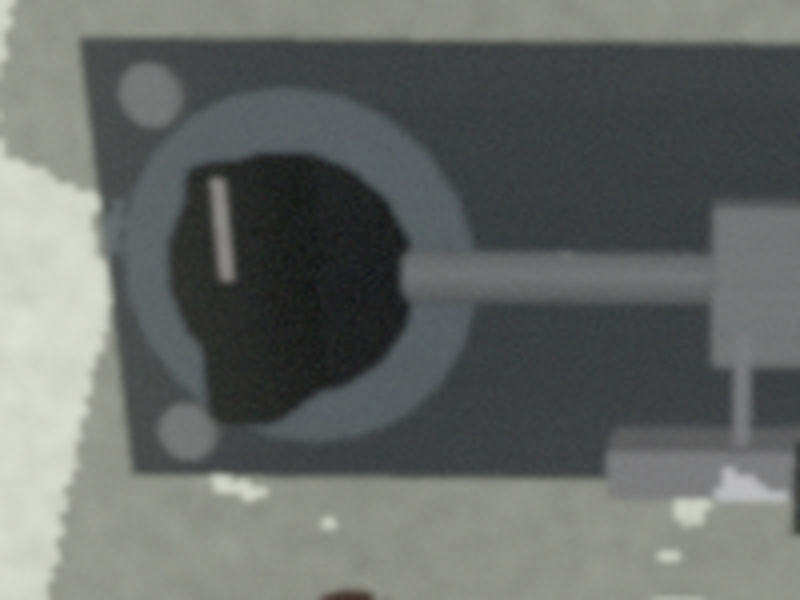

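Run:
```python
from h import *
c=dict(np.load("w2.npz"))
print("rod z",[round(px2w(c,p)[2],4) for p in ((220,159),(240,159),(260,159))],"disc z",[round(px2w(c,p)[2],4) for p in ((180,135),(190,160),(185,180))],"base",[round(px2w(c,p)[2],4) for p in((210,150),(205,190))])
a=down(YAW+np.pi/2)
move_gripper(.045)
move_ptp(j2w(0.0,-.258,.11),a)
hit=servo_line(j2w(0.0,-.258,.041),rate=.08,contact_N=6)
print(hit,current_position(),current_force(),current_clock())
if not hit:
    move_gripper(0.0); print("gap",current_finger_gap(),current_force())
    q=np.array(current_joint_pos()); q[5]+=1.346; print(q)
    goto_joints(q); sleep(.2); print(current_force(),current_torque(),current_clock())
```

```text
rod z [np.float64(0.0264), np.float64(0.0276), np.float64(0.0267)] disc z [np.float64(0.0242), np.float64(0.0252), np.float64(0.0262)] base [np.float64(0.0173), np.float64(0.0174)]
False [ 0.46450208 -0.24731478  0.04133979] [ 0.09064927 -0.33177307  0.00829694] 7.65
gap 0.014020844442722974 [-0.67683957 -0.64992552  2.06447688]
[-6.20776404e-01  4.91782194e-01  1.85004918e+00 -2.61984451e-04
  7.99312554e-01 -8.08803705e-01]
[4.0681069  4.95226682 0.3179017 ] [ 0.80640329 -0.84127522  0.12916235] 9.6667
```

```bash
cat >> h.py <<'E'
def peak(g,row,u0,w=6):
    s=g[row,u0-w:u0+w+1]; s=s-np.percentile(s,30); s[s<0.3*s.max()]=0; return u0-w+(s*np.arange(len(s))).sum()/s.sum()
E
python3 - <<'E'
from h import *
move_gripper(.04)
servo_line(list(current_position()[:2])+[.12],rate=.15)
move_ptp([0.51,-0.165,0.11],down(np.radians(88.4)))
sleep(.3); c=capture("wrist"); np.savez("w4.npz",**c)
print(current_clock())
cv2.imwrite("pics/w4.png",cv2.resize(c["image"][110:260,140:340],None,fx=4,fy=4,interpolation=cv2.INTER_CUBIC))
g=cv2.cvtColor(c["image"],6).astype(float)
for r in (189,192,195): 
    u=peak(g,r,308); print("ptr",r,round(u,2),w2j(px2w(c,(u,r),.0365)))
for r in (204,208,212,216):
    u=peak(g,r,309,4); print("mark",r,round(u,2),w2j(px2w(c,(u,r),.036)))
E
```

```text
12.3833
ptr 189 309.08 [[ 0.02032707 -0.15076836]]
ptr 192 309.02 [[ 0.02266884 -0.15072754]]
ptr 195 308.99 [[ 0.02502304 -0.15067196]]
mark 204 308.52 [[ 0.03230177 -0.15072861]]
mark 208 308.19 [[ 0.03552037 -0.15087128]]
mark 212 308.15 [[ 0.0387606  -0.15079226]]
mark 216 308.02 [[ 0.0420249  -0.15077532]]
```

View pics/w4.png

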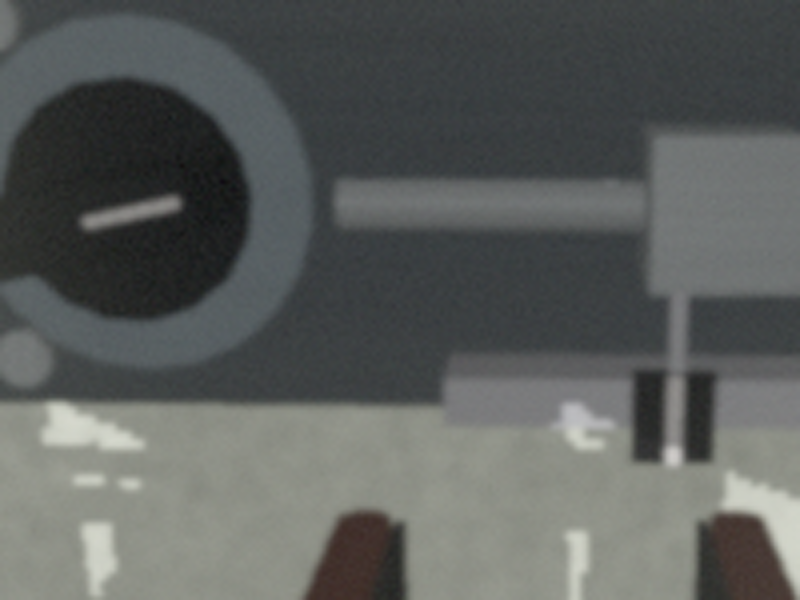

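The pointer sits on the line: both are at jig y ≈ -0.1507 and differ by about 0.1 mm. Next I measure the bridge and the bar with the wrist camera.

Run:
```python
from h import *
move_gripper(.08)
servo_line([.51,-.165,.16],rate=.2)
p=j2w(0,.15,.17); move_ptp(p,down(YAW)); sleep(.2)
c=capture("wrist"); cv2.imwrite("pics/w5.png",c["image"]); np.savez("w5.npz",**c)
for X in(-.037,.037):
    E=w2j(edge_fit(c,[j2w(X,.065),j2w(X,-.005)],.042,6)); print("roof edge",X,np.median(E[:,0]),np.polyfit(E[:,1],E[:,0],1)[0])
for X in(-.045,.045):
    E=w2j(edge_fit(c,[j2w(X,.10),j2w(X,-.10)],.012,8)); print("bed edge",X,np.median(E[:,0]),np.polyfit(E[:,1],E[:,0],1)[0])
E=w2j(edge_fit(c,[j2w(-.034,-.01),j2w(.034,-.01)],.042,6)); print("roof exit y",np.median(E[:,1]))
move_ptp([.65,.10,.2],down(np.radians(-9))); sleep(.2)
c=capture("wrist"); np.savez("w6.npz",**c)
for r in silhouettes("wrist","bar")[:3]:
    cs=max(cv2.findContours(r["region"].astype(np.uint8),0,1)[0],key=cv2.contourArea)[:,0]
    W=np.array([px2w(c,q,.012)[:2] for q in cs],np.float32)
    print("bar",r["conf"],r["xy"],cv2.minAreaRect(W),np.median(cloud(c,r["region"])[:,2]))
print(current_clock())
cv2.imwrite("pics/w56.png",np.hstack([cv2.resize(cv2.imread("pics/w5.png"),(400,300)),cv2.resize(c["image"],(400,300))]))
```

```text
roof edge -0.037 -0.03906240506769788 -0.03892113977683896
roof edge 0.037 0.04152845641167435 0.13645071348363438
bed edge -0.045 -0.04332704875127627 0.0008719492231127585
bed edge 0.045 0.045616600518485914 0.0021418553214035013
roof exit y -0.010961902082516392
16.7917
```

View pics/w56.png

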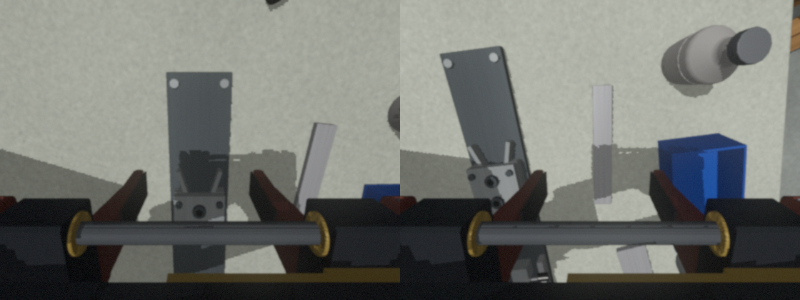

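Left: the jig, with the infeed end at the top and the bridge at (200,205). Right: the bar at (602,145), with both ends visible. The network missed the bar here, so I refine its pose by edge fitting from the top-camera pose.

Run:
```python
from h import *
c=dict(np.load("w6.npz"))
C=np.array([.651,.072]); 
for it in range(2):
    if it==0: d=np.array([np.cos(np.radians(81.1)),np.sin(np.radians(81.1))])
    n=np.array([d[1],-d[0]]); R=[]
    for s in(-1,1): R.append(line(edge_fit(c,[C+s*.015*n-.09*d,C+s*.015*n+.09*d],.012,7)))
    ends=[np.median((edge_fit(c,[C+s*.1*d-.01*n,C+s*.1*d+.01*n],.012,10)-C)@d) for s in(-1,1)]
    d=(R[0][1]+R[1][1])/2; d/=np.linalg.norm(d); n=np.array([d[1],-d[0]])
    off=[(r[0]-C)@n for r in R]; print(off,ends,[np.degrees(np.arctan2(r[1][1],r[1][0])) for r in R])
    C=C+n*np.mean(off)+d*np.mean(ends)
    print(C,np.degrees(np.arctan2(d[1],d[0])))
u=w2px(c,[*C,.012]); print(u,px2w(c,u))
# bed: where is the bed/bridge centre line by depth in w5
c=dict(np.load("w5.npz")); P=cloud(c,np.ones((420,560),bool)); j=w2j(P)
k=(abs(P[:,2]-.042)<.004)&(j[:,1]>-.005)&(j[:,1]<.075)&(abs(j[:,0])<.05); print("roof x",np.percentile(j[k,0],[1,99]),"y",np.percentile(j[k,1],[1,99]),np.median(P[k,2]))
k=(abs(P[:,2]-.028)<.004)&(j[:,1]>.075)&(j[:,1]<.11)&(abs(j[:,0])<.05); 
for s in(-1,1): q=j[k&(s*j[:,0]>0)]; print("guide",np.polyfit(q[:,1],q[:,0],1),len(q), np.polyval(np.polyfit(q[:,1],q[:,0],1),[.075,.09,.102]))
```

```text
[np.float64(-0.017333481243546837), np.float64(0.01549982452733356)] [np.float64(-0.08625931062469513), np.float64(0.10205032206363038)] [np.float32(80.99084), np.float32(80.9143)]
[0.65133616 0.07994145] 80.95257
[np.float64(-0.016553358673008247), np.float64(0.01646947744690783)] [np.float64(-0.093852082477624), np.float64(0.09388723858128462)] [np.float32(80.704994), np.float32(80.98521)]
[0.65129755 0.07996547] 80.8451
[283.03727097 202.8115724 ] [0.65129369 0.07992259 0.01184161]
roof x [-0.03493692  0.03743945] y [0.03084008 0.06982014] 0.041072597883912876
guide [-0.30303482  0.00179761] 160 [-0.02093    -0.02547552 -0.02911194]
guide [0.30873947 0.00042279] 160 [0.02357825 0.02820934 0.03191422]
```

Run:
```python
from h import *
B=[.6513,.0745]; a=down(np.radians(-9.1))
move_gripper(.06)
move_ptp([*B,.06],a)
print("hit",servo_line([*B,.0035],rate=.1,contact_N=6),current_position())
move_gripper(0.0); print("gap",current_finger_gap())
servo_line([*B,.09],rate=.12); print("gap",current_finger_gap(),current_force())
X=.0008
p=j2w(X,.205,.09); move_ptp(p,down(YAW)); servo_line(j2w(X,.205,.04),rate=.12)
sleep(.2); c=capture("top"); np.savez("t7.npz",**c); capture("scene"); s=capture("scene")
cv2.imwrite("pics/s7.png",np.hstack([cv2.resize(s["image"][150:330,220:440],(440,360)),cv2.resize(c["image"][130:270,130:310],(360,280)).copy() if 0 else cv2.resize(c["image"][140:260,130:250],(360,360))]))
print(current_clock(),current_force(),current_torque())
```

```text
hit False [0.65181644 0.07459567 0.00398064]
gap 0.029774082280138555
gap 0.02949859830296895 [-0.34150147  0.56394305 -2.94437532]
21.9167 [ 0.32406121  0.21967327 -1.20867034] [-0.05484463 -0.08391369  0.00080142]
```

View pics/s7.png

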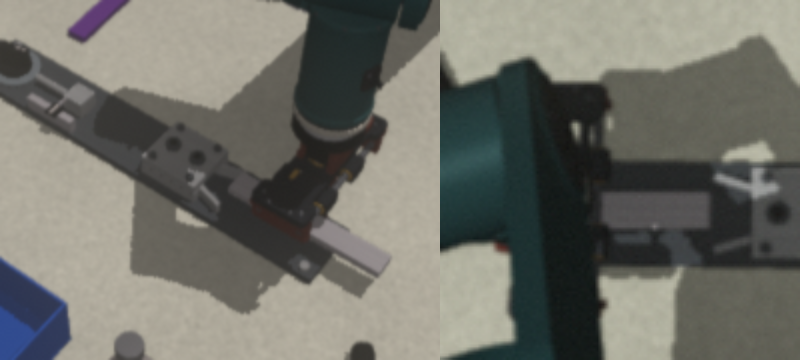

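Run:
```python
from h import *
X=.0006; Z=.0155
print("down",servo_line(j2w(X,.205,Z),rate=.05,contact_N=5),current_position()[2])
move_gripper(.045); 
z=max(Z,current_position()[2]); servo_line(j2w(X,.205,z),rate=.05); move_gripper(0.0); print("gap",current_finger_gap(),z,current_force())
h=servo_line(j2w(X,.128,z),rate=.06,contact_N=10); print("slide",h,w2j(current_position()),current_force(),current_torque(),current_clock())
```

```text
down True 0.015437675562173035
gap 0.029815586998824032 0.015587808926864056 [0.10879761 0.46168524 0.20237476]
slide False [[0.00060394 0.1280481 ]] [-0.22028067 -1.27016419 -1.10363024] [-0.22448199 -0.09061887 -0.02128374] 24.95
```

Run:
```python
from h import *
X=.0006; z=.0156
move_gripper(.045); servo_line(j2w(X,.128,.05),rate=.15); servo_line(j2w(X,.210,.05),rate=.15)
print("down",servo_line(j2w(X,.210,z),rate=.1,contact_N=6))
move_gripper(0.0); print("gap",current_finger_gap())
h=servo_line(j2w(X,.124,z),rate=.06,contact_N=10); print("slide",h,w2j(current_position()),current_force(),current_clock())
move_gripper(.045); servo_line(j2w(X,.124,.07),rate=.15); 
move_ptp(j2w(X,.06,.16),down(YAW)); move_ptp(j2w(X,-.06,.16),down(YAW)); sleep(.2)
c=capture("wrist"); np.savez("w8.npz",**c); t=capture("top")
cv2.imwrite("pics/w8.png",np.hstack([cv2.resize(c["image"],(400,300)),cv2.resize(t["image"][150:270,160:320],(400,300))])); print(current_clock())
```

```text
down False
gap 0.02970432966053079
slide False [[0.00153515 0.12439537]] [-0.0782439   2.82243728  6.3766863 ] 28.9667
31.3167
```

View pics/w8.png

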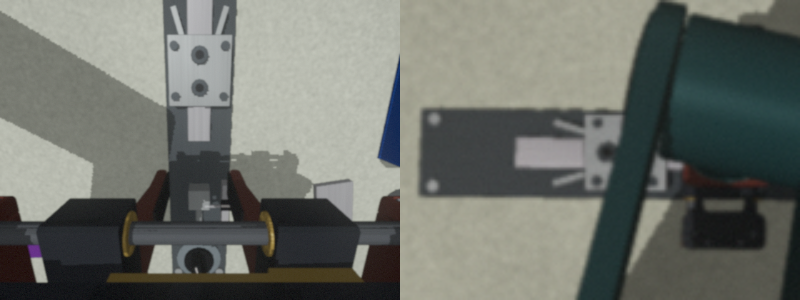

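The bar is through the bridge; its leading end shows at (198,140) in the left picture. I regrasp it beyond the exit and pull it gently to the stop.

Run:
```python
from h import *
c=dict(np.load("w8.npz"))
y0=w2j(px2w(c,(277,196),.024))[0]; E=w2j(edge_fit(c,[j2w(y0[0]-.01,y0[1]),j2w(y0[0]+.01,y0[1])],.024,8)); lead=np.median(E[:,1]); print("lead",y0,lead)
gx=[]
for s in(-1,1):
    e=w2j(edge_fit(c,[j2w(y0[0]+s*.015,lead+.005),j2w(y0[0]+s*.015,-.015)],.024,5)); gx.append(np.median(e[:,0]))
print("bar edges x",gx)
X=.0008; z=.0160; y=max(lead+.018,-.045); print("grasp y",y)
move_ptp(j2w(X,y,.06),down(YAW)) 
print("down",servo_line(j2w(X,y,z),rate=.08,contact_N=6),current_position())
move_gripper(0.0); print("gap",current_finger_gap(),current_force())
go=-.1266-lead+.010          # stop 10 mm short
h=servo_line(j2w(X,y+go,z),rate=.05,contact_N=8); print("pull",h,w2j(current_position()),current_force(),current_clock())
```

```text
lead [-0.00035736 -0.05761132] -0.058857250671403544
bar edges x [np.float64(-0.014166811902175433), np.float64(0.015354717209820009)]
grasp y -0.04085725067140354
down False [ 0.47339978 -0.03035105  0.01646903]
gap 0.02953612261540157 [-0.52347993 -0.13711456  5.07229461]
pull False [[ 0.00106972 -0.09823653]] [-0.95695274  1.90357623  6.8441999 ] 34.2083
```

Run:
```python
from h import *
sleep(.3); print(current_force())
p=w2j(current_position())[0]
h=servo_line(j2w(p[0],p[1]-.018,current_position()[2]),rate=.01,contact_N=4)
print(h,w2j(current_position()),current_force(),current_clock())
t=capture("top"); c=capture("wrist"); np.savez("w9.npz",**c)
cv2.imwrite("pics/w9.png",np.hstack([cv2.resize(c["image"],(400,300)),cv2.resize(t["image"][180:240,260:340],(400,300),interpolation=cv2.INTER_CUBIC)]))
```

```text
[0.61182203 3.58909725 6.48905502]
True [[ 0.00094355 -0.10820008]] [0.11273512 1.23384713 3.83825335] 35.5667
```

Run:
```python
from h import *
sleep(.2); f0=np.array(current_force()); print(f0, w2j(current_position()))
for i in range(6):
    p=w2j(current_position())[0]
    h=servo_line(j2w(p[0],p[1]-.0006,current_position()[2]),rate=.01,contact_N=5); sleep(.1)
    f=np.array(current_force()); print(h,w2j(current_position()),f-f0,current_clock())
    if f[1]-f0[1]>4: break
c=capture("wrist"); np.savez("w9.npz",**c); cv2.imwrite("pics/w9.png",c["image"])
```

```text
[-0.75244761  0.12467435  5.8344968 ] [[ 0.0009435  -0.10818899]]
False [[ 0.00094189 -0.10825447]] [ 1.19638758  3.96166807 -1.61706157] 36.2167
False [[ 0.00094199 -0.10825495]] [ 1.88647101  5.85625685 -2.31735423] 36.5667
```

Contact with the stop is confirmed: the y force rose to about 6 N, well below 14 N, and the motion stalled. I release with a small opening because the rail is close, then check.

Run:
```python
from h import *
move_gripper(.034); print(current_force(),current_finger_gap())
p=current_position(); servo_line([p[0],p[1],.09],rate=.08)
move_ptp([0.51,-0.135,0.11],down(np.radians(88.0))); sleep(.3)
c=capture("wrist"); np.savez("w10.npz",**c)
g=cv2.cvtColor(c["image"],6).astype(float)
for x in (.021,.023,.025):
    u,v=w2px(c,j2w(x,-.1507,.0365)); u=peak(g,int(round(v)),int(round(u))); print("ptr",w2j(px2w(c,(u,int(round(v))),.0365)))
for x in (.035,.038,.041):
    u,v=w2px(c,j2w(x,-.1507,.036)); u=peak(g,int(round(v)),int(round(u)),4); print("mark",w2j(px2w(c,(u,int(round(v))),.036)))
u,v=w2px(c,j2w(.01,-.127,.03)).astype(int); print(u,v,current_clock())
cv2.imwrite("pics/w10.png",cv2.resize(c["image"][v-60:v+90,u-100:u+100],None,fx=4,fy=4,interpolation=cv2.INTER_CUBIC))
```

```text
[0.04214102 0.30081923 0.15291694] 0.034090172829547946
ptr [[ 0.02096846 -0.15079158]]
ptr [[ 0.02331826 -0.15081176]]
ptr [[ 0.02489174 -0.15078886]]
mark [[ 0.03459618 -0.15017858]]
mark [[ 0.03783682 -0.15074912]]
mark [[ 0.04110033 -0.15079107]]
299 175 39.7833
```

View pics/w10.png

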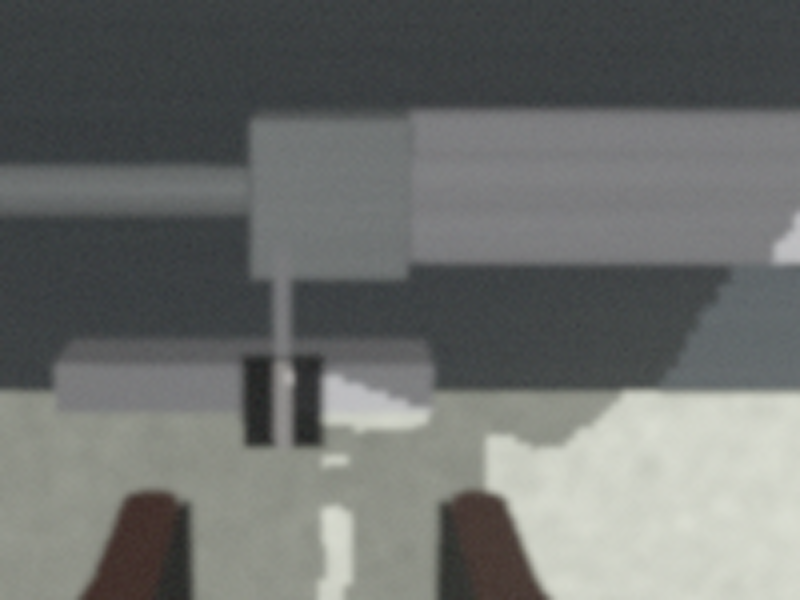

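The bar end meets the stop face with no visible gap at crop (410,190), and the pointer stands on the white line at (284,370). I'm handing in.

```bash
python3 -c "
from bench import *
close_job(); print(current_clock())"
```

```text
the job is handed in; nothing more can be done
the job is handed in; nothing more can be done
```

The jig is set up and handed in: the pointer stands on the white line and the bar lies against the end stop. The clock read 39.8 s just before hand-in, against the 72 s limit.

- **Knob:** I turned it 1.346 rad clockwise, which moved the stop about 18.9 mm to the mark.
- **Bar:** I picked up the narrow aluminium bar, laid it on the open bed and slid it into the bridge. I then regrasped it at the tail to push, and again beyond the exit to pull it to the stop.
- **Contact:** In the last approach the force along the feed rose about 6 N and the arm stalled, well under the 14 N that would move the stop.
- **Last check, after release:** The pointer read jig y = -150.8 mm and the mark -150.75 to -150.8 mm. The picture showed no gap between bar and stop, and the arm was clear of everything. One of the three mark readings came out 0.6 mm off (-150.2 mm), probably from a bright patch at the line's end; the picture shows the pointer on the line.
- **Checks that disagreed:**
  - The first contact stop did not show the expected rise in y force, so I repeated it in small steps until contact was clear.
  - The network missed the bar in one wrist picture, so I found it by edge fitting.
  - The camera views differed by about 1 mm on where the jig's centre line lies.
- **Not checked:** I did not measure the offcuts and tools again at the end. No step went near them, and I saw nothing disturbed.

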